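Bare the flatness viewer's glass, wring two gauge blocks onto it and take a reading

TASK

Take a flatness reading of the two square gauge blocks on the viewer: first push the dust cover round on its pivot screw, right to its open stop, so that the round glass is bare. Then wring both blocks on, the short one waiting on the viewer's deck and the tall one from the wooden tray: slide each of them flat across from the deck, never setting it down on the glass from above, until the two stand side against side, squared up to each other and both wholly on the glass. Let go of them and, with both in place, press the measure button; leave the other gauges where they are.

Things in the scene. Friction and masses are not known exactly. Their poses are not given: they have to be found in the camera images.
- viewer: Flatness viewer, fixed to the bench: a grey box with a flat dark ground-steel deck on top, 200 mm (x) by 280 mm (y), deck surface 90 mm above the bench. Origin: centre of the underside. Its x axis points away from the robot's side (eyepiece at -x), y to the left, z up. A spare flat ring mount is left near its far right corner, the pivot screw is left of the glass.
- glass (a point): Centre of the round glass (optical flat, 75 mm diameter), level with the deck surface, at (0, 10, 90) mm in the viewer's frame; axes as the viewer's. A block's 24 mm square underside is wholly on the glass when its middle is within 20 mm of this point. The deck is free for 60 mm in front (-x) of the glass and to its right (-y).
- pivot (a point): Pivot screw (axis vertical) of the dust cover, 62 mm left (+y) of the glass centre, at (0, 72, 95) mm in the viewer's frame. The cover is a pear-shaped flat aluminium plate 4 mm thick, 86 mm across, its top 5 mm above the deck; the screw head stands 5 mm above it. Two 6 mm high stop pins stand 18 mm from the screw's axis.
- cover (a joint): Dust cover's angle, rad: 0 shut over the glass, grows anticlockwise seen from above, 1.75 at its open stop; fully open above 1.62. It turns with friction (about 1 N at the finger post) and stays where left. At 0 it points from the pivot screw to the viewer's -y; at 1.75 it points to +x and a little to +y, clear of the glass.
- cover_post (a point): Top of the cover's upright finger post, a steel pin 12 mm in diameter and 18 mm high that stands on the plate's outer end, 105 mm from the pivot screw's axis; this point is 23 mm above the deck.
- short_block: Short square gauge block, plain steel, 24 x 24 mm, 25 mm high, with a small dark hole mark in its top, 0.11 kg; loose, standing on the viewer's deck to the right of the glass. Origin: centre of its underside, z up, x and y square to its sides.
- tall_block: Tall square gauge block, plain steel, 24 x 24 mm, 35 mm high, with a small dark hole mark in its top, 0.16 kg; loose, standing in the wooden tray among the other gauges. Origin: centre of its underside, z up, x and y square to its sides.
- tray: Shallow wooden tray, fixed on the bench, 135 mm (x) by 160 mm (y), floor 8 mm above the bench, rim 16 mm above the bench and 7 mm thick. Origin: centre of its underside. Three gauges stand on its middle line along y, about 46 mm apart, in any order; along its x there are 45 mm free on either side of each.
- bar_block: Bystander in the tray: rectangular gauge block 35 x 9 mm, 40 mm high, standing. Leave it.
- plug_gauge: Bystander in the tray: round stepped plug gauge, 22 mm diameter, 38 mm high, standing. Leave it.
- ring_flat: Bystander near the far right corner of the deck: small round flat in a dark ring, 38 mm diameter, 11 mm high. Leave it.
- measure (a joint): Travel of the measure button, m: 0 up, 0.006 fully down; springs back; counts as pressed beyond 0.004; fully down takes about 5 N straight down.
- measure_top (a point): Centre of the top of the black round measure button (24 mm diameter), which stands upright in a grey housing on the near left corner of the deck.
Mind the look-alikes: they are no part of the job. What is shaped like the tall_block but yellow is not meant.

How it is judged:
On the way, in this order (a step that is already met when the one before it is completed fails the run):
1. the dust cover is swivelled to its open stop (joint above 1.62 rad) while neither block is on the glass (value of joint cover above 1.62 rad and horizontal distance between each of short_block, tall_block and glass above 0.03 m), for 0.2 s.
2. a first block is slid onto the glass (its middle on the glass, flat on it), cover open (value of joint cover above 1.62 rad and ((horizontal distance between short_block and glass below 0.03 m and z of short_block in the frame of glass between -0.0025 and 0.0025 m and angle between short_block's own z axis and vertical below 0.05 rad) or (horizontal distance between tall_block and glass below 0.03 m and z of tall_block in the frame of glass between -0.0025 and 0.0025 m and angle between tall_block's own z axis and vertical below 0.05 rad))), for 0.2 s.
3. both blocks stand side against side and wholly on the glass, let go of (value of joint cover above 1.62 rad and horizontal distance between each of short_block, tall_block and glass below 0.0205 m and z of short_block in the frame of glass between -0.0025 and 0.0025 m and angle between each of short_block, tall_block's own z axis and vertical below 0.05 rad and z of tall_block in the frame of glass between -0.0025 and 0.0025 m and horizontal distance between short_block and tall_block below 0.0275 m and (angle between the x axis of short_block and the x axis of tall_block, either way round below 0.17 rad or angle between the x axis of short_block and the y axis of tall_block, either way round below 0.17 rad) and linear speed of each of short_block, tall_block below 0.01 m/s and contact force between the fingers and short_block below 0.3 N and contact force between the fingers and tall_block below 0.3 N), for 0.3 s.
4. the measure button is pressed with both blocks in place (value of joint cover above 1.62 rad and value of joint measure above 0.004 m and horizontal distance between each of short_block, tall_block and glass below 0.0205 m and z of short_block in the frame of glass between -0.0025 and 0.0025 m and angle between each of short_block, tall_block's own z axis and vertical below 0.05 rad and z of tall_block in the frame of glass between -0.0025 and 0.0025 m and horizontal distance between short_block and tall_block below 0.0275 m and (angle between the x axis of short_block and the x axis of tall_block, either way round below 0.17 rad or angle between the x axis of short_block and the y axis of tall_block, either way round below 0.17 rad)), for 0.1 s.
At the end, for the whole second after the job is handed in: Cover open above 1.62 rad; both square blocks upright and at rest on the glass, each middle within 20.5 mm of its centre, the two middles within 27.5 mm (sides together), squared to each other within 0.17 rad; the button pressed (beyond 4 mm) and up again (value of joint cover above 1.62 rad and value of joint measure below 0.002 m and horizontal distance between each of short_block, tall_block and glass below 0.0205 m and z of short_block in the frame of glass between -0.0025 and 0.0025 m and angle between each of short_block, tall_block's own z axis and vertical below 0.05 rad and z of tall_block in the frame of glass between -0.0025 and 0.0025 m and horizontal distance between short_block and tall_block below 0.0275 m and (angle between the x axis of short_block and the x axis of tall_block, either way round below 0.17 rad or angle between the x axis of short_block and the y axis of tall_block, either way round below 0.17 rad) and linear speed of each of short_block, tall_block below 0.01 m/s); the robot touches nothing.
It fails at once if a square block is set down on the glass from above (its middle within 30 mm of the glass centre while 6 to 30 mm above it) ((horizontal distance between short_block and glass below 0.03 m and z of short_block in the frame of glass between 0.006 and 0.03 m) or (horizontal distance between tall_block and glass below 0.03 m and z of tall_block in the frame of glass between 0.006 and 0.03 m)).
It fails at once if a square block is knocked over (angle between any of short_block, tall_block's own z axis and vertical above 0.6 rad).
It fails at once if one of the other gauges is moved by more than 20 mm (distance of any of bar_block, plug_gauge, ring_flat from where it was at the start of the episode above 0.02 m).
It also fails if it takes over 72 s, if anything falls off the work surface, if the arm or the gripper's body presses on something with over 40 N, if the wrist force passes 120 N, or if a joint passes its speed limit or range.

ROBOT

A 6-joint arm with a two-finger parallel gripper is mounted at the origin on the work surface. World frame = base frame: x ahead of the robot, y to its left, z up, the work surface at z = 0. Lengths are in m, angles in rad, forces in N, time in s.
With the tool pointing down it reaches from about 0.3 to 0.775 m from the base axis. Payload 14.6 kg.
Tool frame: the origin (TCP) lies at the centre of the arm's flange, where the gripper is bolted on; the fingertips stand 199 mm ahead of it and the grasp point (between the pads) lies ctrl.tcp_to_grasp ahead of it (ctrl.tcp_to_grasp is the distance from the TCP to the grasp point, in m); z points along the fingers, y is the line along which they close (so a half turn about z gives the same grasp; the last joint's range is limited). The gripper opens to 94 mm and grips with 3 to 60 N. Pads are 16 mm wide; open, the fingers measure 119 mm over their backs; the gripper's body (75 mm by 177 mm) begins 78 mm behind the grasp point.
Start: joints at [1.199, 0.3, 1.521, -0, 1.321, -0.067], TCP at [0.165, 0.525, 0.405] pointing down, gripper open.
Joint ranges: [-3.03, 3.03], [-0.79, 2.21], [0.23, 2.52], [-1.04, 4.18], [0, 3.07], [-2.55, 2.55]. Speed limits (rad/s): [2.22, 2.22, 2.57, 3.14, 3.14, 3.14].

INTERFACE

Orientations are given as [roll, pitch, yaw] about the fixed x, y, z axes, in that order (R = Rz(yaw) Ry(pitch) Rx(roll)).
In Python, from station import ctrl gives the robot as it stands. The module is installed in compiled form; this text tells all that it offers.
- The arm moves only by the shell command python3 -m jog 'ROWS' [OPENING] [FORCE]. ROWS is JSON, a list of rows, each a list of 6 numbers: the shift along the tool's x, y, z in cm, then the turn, a rotation vector about the tool's x, y, z in rad. In form: [[tx, ty, tz, ax, ay, az], ...]. A call has 1 to 8 rows; each row is the pose to reach, as a shift and turn from the pose commanded when the call began, along the tool's axes at that moment; what a row does not reach only later rows make up. A row lasts 1/10 s, in which the tool goes at most 50 mm and 8.59 degrees, less where a joint would pass 70% of its speed; a pose out of reach is approached as far as the arm can. A call with a gripper value outside its range is refused whole. OPENING is the opening in per cent of the stroke, from 0 (shut) to 100 (fully open), set as the call begins (- or left out, the last holds). The fingers move at their own pace and stop on an object; FORCE is the grip in N (left out, the last holds). Time passes only in rows, so rows that repeat a pose let the fingers close. It gives the time, the measured TCP pose, the force, the opening and the grip force at its end, in the units of the state.
- ctrl.get_obs(): the state, without advancing time (a new reading comes with each control period).
- ctrl.camera(name): name is "scene" or "top"; returns a dict with "img" (480x640x3 uint8, blue, green, red), "intrinsics" (3x3 intrinsics, pixels), "R" (3x3) and "t" (3): a world point X has camera coordinates R X + t. Camera axes: x right, y down, z forward; pixel columns grow to the right and rows downward; lengths in m; the calibration is good to about 2 mm. A picture is of the moment at which its call begins. There is no depth.
- ctrl.hand_in(): hands the job in; it is judged then, once.
The state is a dict: "time_s": time; "qpos": joint angles; "joint_vel": joint speeds; "tau": joint torques, N m; "ee_pos": TCP position; "eef_rot": TCP orientation; "force": force on the tool from outside, world axes, zero at the start; "moment": the same for the moment, N m; "grip_width": finger opening in m; "grip_force": force on a finger pad.
Only numpy, scipy, OpenCV 4.12 (cv2) and the standard library are available. Lean on these libraries where they do the work, as an engineer would, in place of code of your own. Each camera call takes 0.05 s, during which the arm holds its last target. There are 200 camera calls.

## Working session

There is one attempt and no reset: what is moved stays moved. The work goes in short steps, Python scripts to look and compute and a shell command to move; the robot and the scene stay as the last step left them, time stands still between calls to the robot, and variables do not carry over. Pictures are saved under pics/ and viewed, at most 10 in all, crops included, and the job is handed in when it is done.

```bash
mkdir -p pics; python3 - <<'E'
from station import ctrl
import cv2,numpy as np
o=ctrl.get_obs();print(o['time_s'],o['ee_pos'],o['eef_rot'],o['grip_width'],ctrl.tcp_to_grasp)
for n in('scene','top'):
    c=ctrl.camera(n);cv2.imwrite(f'pics/{n}0.png',c['img']);np.savez(f'{n}.npz',K=c['intrinsics'],R=c['R'],t=c['t']);print(n,-c['R'].T@c['t'],c['intrinsics'][0,0])
E
```

```text
0.0 [0.16504482 0.52461578 0.40408344] [-3.14042746e+00 -8.95760761e-05  2.83681943e+00] 0.09402550021710834 0.1804
scene [ 1.16485033 -0.23116407  0.7497792 ] 569.5788537503033
top [0.45534249 0.14169522 1.10725689] 587.0452113775013
```

View pics/top0.png

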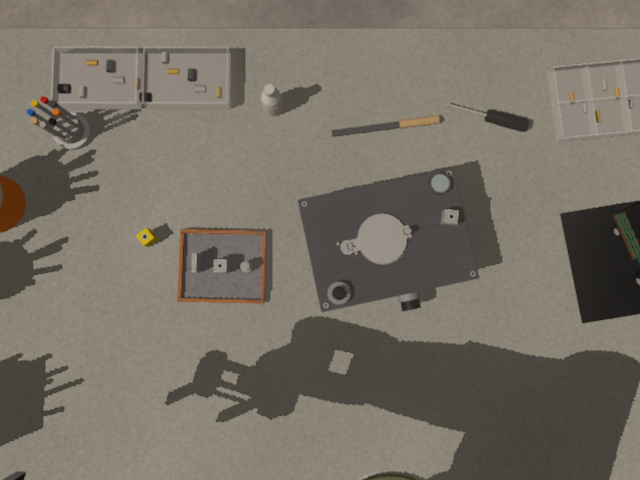

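View pics/scene0.png

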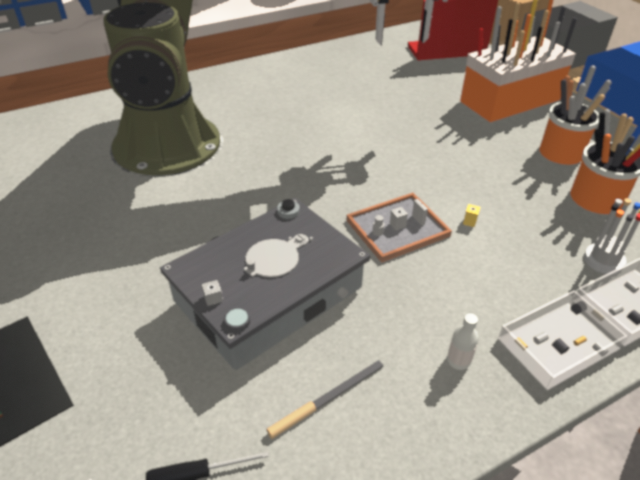

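The top view has the robot below, so image up is +x and image left is +y. The viewer deck corners are near (299,201), (448,168), (478,278) and (321,310). The short block is at (451,216), the tray at (222,265), and the tall block with its hole mark at (220,265). The yellow look-alike is at (145,237). I'll enlarge this area.

```bash
python3 - <<'E'
import cv2
i=cv2.imread('pics/top0.png')
a=cv2.convertScaleAbs(cv2.resize(i[160:320,290:490],None,fx=3.75,fy=3.75,interpolation=cv2.INTER_CUBIC),alpha=1.6,beta=10)
cv2.imwrite('pics/a.png',a)
b=cv2.convertScaleAbs(cv2.resize(i[222:307,173:273],None,fx=7,fy=7,interpolation=cv2.INTER_CUBIC),alpha=1.2)
cv2.imwrite('pics/b.png',b)
E
```

```text
(no output)
```

View pics/a.png

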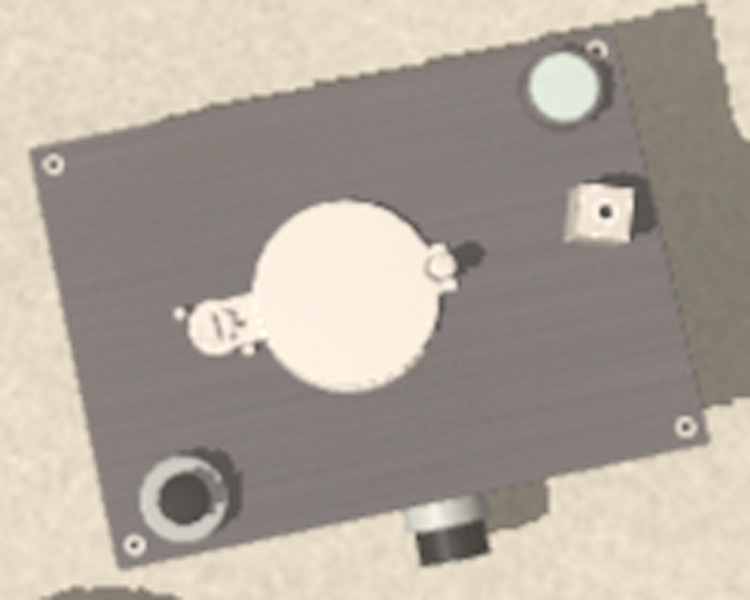

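View pics/b.png

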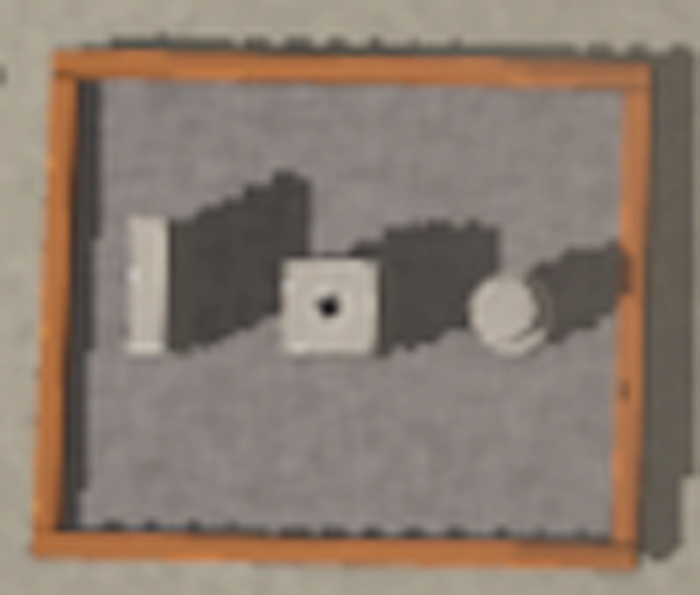

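The enlarged viewer shows deck corners at crop (30,150), (612,38), (708,440) and (120,568). The glass cover disc is centred at (346,296), the pivot screw at (215,326), the post top at (440,262), the button at (185,497) and the short block's hole at (605,212). In the tray crop the tall block's hole is at (329,307), the bar is to its left and the plug gauge at (508,313).

```bash
cat > h.py <<'E'
import numpy as np,cv2
from scipy.optimize import least_squares
def cam(n): d=np.load(f'{n}.npz'); return d['K'],d['R'],d['t']
def ray(p,z,n='top'):
    K,R,t=cam(n); d=R.T@np.linalg.inv(K)@[p[0],p[1],1]; c=-R.T@t
    return c+d*(z-c[2])/d[2]
def proj(X,n='top'):
    K,R,t=cam(n); q=K@(R@np.asarray(X)+t); return q[:2]/q[2]
V=None
def fitrect(px,pts,z,n='top'):
    W=np.array([ray(p,z,n)[:2] for p in px]);pts=np.array(pts)
    f=lambda v:((pts@np.array([[np.cos(v[2]),np.sin(v[2])],[-np.sin(v[2]),np.cos(v[2])]])+v[:2])-W).ravel()
    r=least_squares(f,[*W.mean(0),0]); return r.x,f(r.x)
E
python3 - <<'E'
from h import *
A=lambda x,y:((x+.5)/3.75-.5+290,(y+.5)/3.75-.5+160)
B=lambda x,y:((x+.5)/7-.5+173,(y+.5)/7-.5+222)
v,r=fitrect([A(30,150),A(612,38),A(708,440),A(120,568)],[(.1,.14),(.1,-.14),(-.1,-.14),(-.1,.14)],.09)
print('viewer',v.round(4),(r*1000).round(1))
c,s=np.cos(v[2]),np.sin(v[2])
L=lambda p:(np.array([[c,s],[-s,c]])@(np.array(p[:2])-v[:2])*1000).round(1)
for n,p,z in[('glass cover',(346,296),.095),('screw',(215,326),.1),('post',(440,262),.113),('short hole',(605,212),.115),('button',(185,497),.115),('ringflat',(564,88),.101)]:
    q=ray(A(*p),z);print(n,q.round(4),L(q))
for k in[(579,183),(634,187),(630,244),(574,239)]: print('sb',L(ray(A(*k),.115)),ray(A(*k),.115).round(4))
g=v[:2]+[-s*.01,c*.01];print('glass',g)
t,r=fitrect([B(54,50),B(650,65),B(637,567),B(33,555)],[(.0675,.08),(.0675,-.08),(-.0675,-.08),(-.0675,.08)],.016)
print('tray',t.round(4),(r*1000).round(1))
print('tall hole',ray(B(329,307),.043).round(4))
for k in[(283,258),(379,260),(377,355),(283,352)]: print('tb',ray(B(*k),.043).round(4))
print('plug',ray(B(508,313),.046),'bar',ray(B(147,283),.048))
E
```

```text
viewer [0.5455 0.0102 0.2062] [ 0.4  0.5  4.4 -0.8 -3.1 -1.1 -1.7  1.4]
glass cover [0.5456 0.0209 0.095 ] [ 2.3 10.5]
screw [0.5313 0.0818 0.1   ] [ 0.8 73. ]
post [ 0.5595 -0.0198  0.113 ] [  7.6 -32.2]
short hole [ 0.5822 -0.0948  0.115 ] [  14.5 -110.2]
button [0.4532 0.0965 0.115 ] [-72.7 103.4]
ringflat [ 0.6418 -0.0803  0.101 ] [  75.8 -108.2]
sb [  29.8 -101.6] [ 0.5955 -0.0832  0.115 ]
sb [  22.9 -125.7] [ 0.5937 -0.1082  0.115 ]
sb [  -2.1 -118.1] [ 0.5676 -0.1058  0.115 ]
sb [  5.3 -93.7] [ 0.5699 -0.0804  0.115 ]
glass [0.54345094 0.01994862]
tray [ 0.5021  0.3098 -0.0211] [ 0.4  0.4  0.9 -0.6 -0.8 -0.2 -0.5  0.4]
tall hole [0.5012 0.3094 0.043 ]
tb [0.5139 0.3215 0.043 ]
tb [0.5134 0.2967 0.043 ]
tb [0.4888 0.2969 0.043 ]
tb [0.4895 0.3212 0.043 ]
plug [0.49952137 0.26277534 0.046     ] bar [0.50712149 0.35563069 0.048     ]
```

```bash
cat >> h.py <<'E'
def rows(goals,o=None):
    """goals: list of (x,y,tip z,yaw) world -> rows from the present pose"""
    from station import ctrl
    from scipy.spatial.transform import Rotation as Ro
    o=o or ctrl.get_obs(); R0=Ro.from_euler('xyz',o['eef_rot'])
    for g in goals:
        d=R0.inv().apply(np.array([g[0],g[1],g[2]+.199])-o['ee_pos'])*100
        a=(R0.inv()*Ro.from_euler('xyz',[np.pi,0,g[3]])).as_rotvec()
        print(np.round(np.r_[d,a],2).tolist())
E
python3 - <<'E'
from h import *
A=lambda x,y:((x+.5)/3.75-.5+290,(y+.5)/3.75-.5+160)
W=np.array([ray(A(*p),.09)[:2] for p in[(54,164),(597,49),(686,427),(135,545)]])
print('screw centre',W.mean(0)); d=(W[0]-W[1]+W[3]-W[2]);e=(W[0]-W[3]+W[1]-W[2])
print('yaw',np.arctan2(-d[0],d[1]),np.arctan2(e[1],e[0]),np.linalg.norm(d)/2,np.linalg.norm(e)/2)
for n,p,z in[('post',(250,268),.113),('short',(212,288),.115),('tall',(401,213),.043)]: print(n,ray(p,z,'scene').round(4))
rows([(.5595,-.02,.3,1.83)])
E
python3 - <<'E'
import cv2
i=cv2.imread('pics/scene0.png')
cv2.imwrite('pics/c.png',cv2.resize(i[190:330,170:310],None,fx=4,fy=4,interpolation=cv2.INTER_CUBIC))
E
```

```text
screw centre [0.54666535 0.0099264 ]
yaw 0.21073614905991195 0.20962150443769587 0.26030598824682155 0.1807672396899703
post [ 0.571  -0.0256  0.113 ]
short [ 0.5844 -0.0929  0.115 ]
tall [0.507  0.3116 0.043 ]
[-53.97, -40.12, -9.45, -0.0, 0.0, 1.01]
```

View pics/c.png

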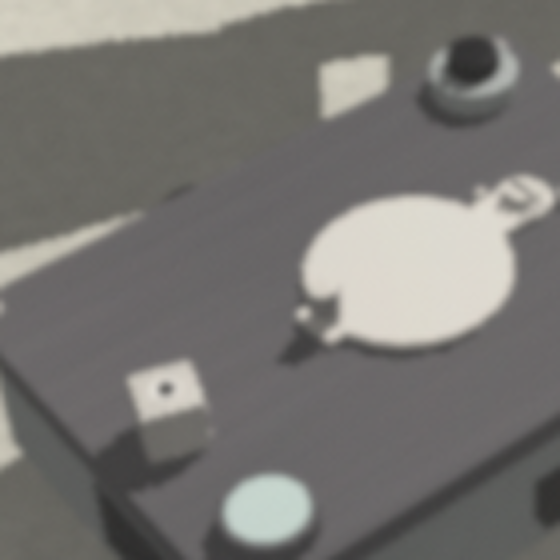

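The crop shows the post near (318,312), the short block's hole at (166,388) and the button at (472,58). I'll check the model's predicted post position against both images.

```bash
python3 - <<'E'
from h import *
iA=lambda p:((p-[290,160]+.5)*3.75-.5).round(0)
iC=lambda p:((p-[170,190]+.5)*4-.5).round(0)
P=np.array([.5317,.0803])
for th in(0,.03,.06):
    a=.21-np.pi/2+th;u=np.array([np.cos(a),np.sin(a)])
    for r,z in((.105,.113),(.105,.095),(.062,.095)):
        X=[*(P+r*u),z];print(th,r,z,np.round(X,4),iA(proj(X)),iC(proj(X,'scene')))
print('btn',iC(proj([.4532,.0965,.115],'scene')),'short',iC(proj([.582,-.0946,.115],'scene')))
E
```

```text
0 0.105 0.113 [ 0.5536 -0.0224  0.113 ] [446. 275.] [311. 283.]
0 0.105 0.095 [ 0.5536 -0.0224  0.095 ] [440. 279.] [315. 315.]
0 0.062 0.095 [0.5446 0.0197 0.095 ] [349. 298.] [401. 266.]
0.03 0.105 0.113 [ 0.5567 -0.0217  0.113 ] [444. 268.] [316. 287.]
0.03 0.105 0.095 [ 0.5567 -0.0217  0.095 ] [438. 272.] [320. 319.]
0.03 0.062 0.095 [0.5464 0.0201 0.095 ] [348. 294.] [404. 268.]
0.06 0.105 0.113 [ 0.5597 -0.0209  0.113 ] [442. 262.] [321. 291.]
0.06 0.105 0.095 [ 0.5597 -0.0209  0.095 ] [436. 266.] [325. 323.]
0.06 0.062 0.095 [0.5482 0.0205 0.095 ] [347. 290.] [407. 271.]
btn [470.  47.] short [163. 391.]
```

```bash
G='[-54,-40.1,0,0,0,1.01]'; python3 -m jog '[[-54,-40.1,0,0,0,1.01],[-54,-40.1,0,0,0,1.01],[-54,-40.1,0,0,0,1.01],[-54,-40.1,0,0,0,1.01],[-54,-40.1,0,0,0,1.01],[-54,-40.1,0,0,0,1.01],[-54,-40.1,0,0,0,1.01],[-54,-40.1,0,0,0,1.01]]' 40; python3 -c "
from h import *
rows([(.557,-.0215,.2,1.82)])"
```

```text
time_s: 0.9
ee_pos: [0.4005, 0.1989, 0.4047]
eef_rot: [3.141, -0.0, 1.823]
force: [0.1, 0.8, 0.2]
grip_width: 0.0381
grip_force: 0.0
[-25.24, 9.66, 0.57, 0.0, -0.0, 0.0]
```

```bash
python3 -m jog '[[-25.2,9.7,0,0,0,0],[-25.2,9.7,0,0,0,0],[-25.2,9.7,0,0,0,0],[-25.2,9.7,0,0,0,0],[-25.2,9.7,0,0,0,0],[-25.2,9.7,0,0,0,0],[-25.2,9.7,0,0,0,0],[-25.2,9.7,0,0,0,0]]'; python3 -c "
from h import *
rows([(.557,-.0215,.15,1.82),(.557,-.0215,.102,1.82)])"
```

```text
time_s: 1.7
ee_pos: [0.5573, -0.0183, 0.4042]
eef_rot: [-3.141, -0.001, 1.826]
force: [0.3, -0.1, -0.0]
grip_width: 0.0376
grip_force: 0.0
[-0.31, -0.1, 5.52, -0.0, -0.0, 0.01]
[-0.31, -0.1, 10.32, -0.0, -0.0, 0.01]
```

```bash
python3 -m jog '[[-0.3,-0.1,5,0,0,0],[-0.3,-0.1,7.5,0,0,0],[-0.3,-0.1,9,0,0,0],[-0.3,-0.1,10.2,0,0,0],[-0.3,-0.1,10.2,0,0,0]]'; python3 -m jog '[[0,0,0,0,0,0],[0,0,0,0,0,0],[0,0,0,0,0,0],[0,0,0,0,0,0]]' 0 5;  python3 -c "
from h import *
P=np.array([.5317,.0803]);o=__import__('station').ctrl.get_obs();d=o['ee_pos'][:2]-P
print(np.hypot(*d),np.arctan2(d[1],d[0])-(.21-np.pi/2))"
```

```text
time_s: 2.2
ee_pos: [0.5568, -0.0207, 0.3016]
eef_rot: [-3.14, -0.001, 1.828]
force: [0.5, 0.7, -0.5]
grip_width: 0.0379
grip_force: 0.0
time_s: 2.6
ee_pos: [0.5573, -0.0216, 0.3033]
eef_rot: [3.14, 0.0, 1.827]
force: [-0.4, 0.4, 2.0]
grip_width: 0.0113
grip_force: 5.0
0.1050722883049822 0.03644815427977499
```

```bash
python3 -m jog '[[0.05,1.05,0,0,0,-0.1],[0.21,2.09,0,0,0,-0.2],[0.47,3.10,0,0,0,-0.3],[0.83,4.09,0,0,0,-0.4],[1.29,5.03,0,0,0,-0.5],[1.83,5.93,0,0,0,-0.6],[2.47,6.76,0,0,0,-0.7],[3.18,7.53,0,0,0,-0.8]]';  python3 -c "
from h import *
P=np.array([.5317,.0803]);o=__import__('station').ctrl.get_obs();d=o['ee_pos'][:2]-P
print(np.hypot(*d),np.arctan2(d[1],d[0])-(.21-np.pi/2))"
```

```text
time_s: 3.4
ee_pos: [0.6225, 0.0282, 0.3033]
eef_rot: [3.141, 0.002, 2.631]
force: [1.3, -1.2, 2.1]
grip_width: 0.0114
grip_force: 5.0
0.10474397182511 0.8398446421501796
```

```bash
python3 -m jog '[[0.05,1.05,0,0,0,-0.1],[0.21,2.09,0,0,0,-0.2],[0.47,3.10,0,0,0,-0.3],[0.83,4.09,0,0,0,-0.4],[1.29,5.03,0,0,0,-0.5],[1.83,5.93,0,0,0,-0.6],[2.47,6.76,0,0,0,-0.7],[3.18,7.53,0,0,0,-0.8]]'; python3 -m jog '[[0.01,0.4,0,0,0,-0.04],[0.04,0.85,0,0,0,-0.08],[0.05,0.95,0,0,0,-0.09],[0.05,0.95,0,0,0,-0.09]]';  python3 -c "
from h import *
P=np.array([.5317,.0803]);o=__import__('station').ctrl.get_obs();d=o['ee_pos'][:2]-P
print(np.hypot(*d),np.arctan2(d[1],d[0])-(.21-np.pi/2))"
```

```text
time_s: 4.2
ee_pos: [0.6319, 0.1097, 0.3033]
eef_rot: [-3.141, 0.003, -2.852]
force: [4.0, 0.2, 0.6]
grip_width: 0.0115
grip_force: 5.0
time_s: 4.6
ee_pos: [0.6286, 0.1188, 0.3034]
eef_rot: [-3.141, 0.003, -2.766]
force: [6.1, 2.5, -0.5]
grip_width: 0.0115
grip_force: 5.0
0.10431043061623181 1.738914526369168
```

```bash
python3 -m jog '[[0,0,0,0,0,0],[0,0,0,0,0,0],[0,0,0,0,0,0],[0,0,-3,0,0,0],[0,0,-6,0,0,0],[0,0,-6,0,0,0]]' 38 20;  python3 -c "
from h import *
rows([(.582,-.0946,.165,1.48)])"
```

```text
time_s: 5.2
ee_pos: [0.6285, 0.1184, 0.3671]
eef_rot: [-3.14, 0.006, -2.766]
force: [0.2, 0.8, 0.6]
grip_width: 0.0362
grip_force: 0.0
[12.13, -18.11, 0.26, 0.01, 0.01, 2.04]
```

```bash
python3 -m jog '[[12.1,-18.1,0,0,0,1.2],[12.1,-18.1,0,0,0,1.2],[12.1,-18.1,0,0,0,1.2],[12.1,-18.1,0,0,0,1.2],[12.1,-18.1,0,0,0,1.2],[12.1,-18.1,0,0,0,1.2],[12.1,-18.1,0,0,0,1.2],[12.1,-18.1,0,0,0,1.2]]';  python3 -c "
from h import *
rows([(.582,-.0946,.165,1.48)])"
```

```text
time_s: 6.0
ee_pos: [0.5819, -0.0947, 0.3619]
eef_rot: [-3.141, -0.001, 2.31]
force: [-0.4, 0.9, 0.7]
grip_width: 0.0357
grip_force: 0.0
[-0.0, 0.02, -0.21, -0.0, -0.0, 0.83]
```

```bash
python3 -m jog '[[0,0,0,0,0,0.83],[0,0,0,0,0,0.83],[0,0,0,0,0,0.83],[0,0,0,0,0,0.83],[0,0,0,0,0,0.83],[0,0,0,0,0,0.83],[0,0,0,0,0,0.83]]' 41;  python3 -c "
from h import *
from station import ctrl
rows([(.582,-.0946,.094,1.48)])
cv2.imwrite('pics/top1.png',ctrl.camera('top')['img'][130:350,150:510])
i=cv2.imread('pics/top1.png');cv2.imwrite('pics/d.png',cv2.resize(i,None,fx=2.2,fy=2.2,interpolation=cv2.INTER_CUBIC))
"
```

```text
time_s: 6.7
ee_pos: [0.5819, -0.0944, 0.362]
eef_rot: [-3.141, -0.0, 1.486]
force: [-0.1, 0.0, -0.4]
grip_width: 0.0389
grip_force: 0.0
[-0.02, 0.01, 6.9, -0.0, -0.0, 0.01]
```

View pics/d.png

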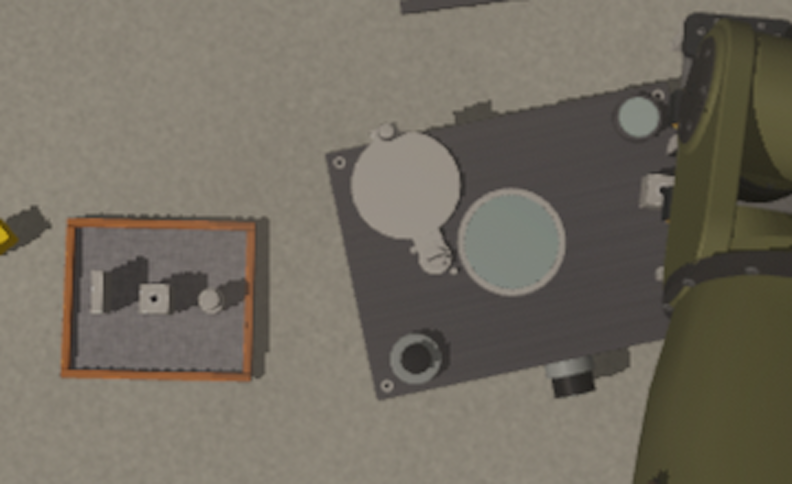

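The cover is open, with its post at crop (386,131), and the round glass is bare, centred at (512,242). Next I descend on the short block.

```bash
python3 -m jog '[[0,0,3,0,0,0],[0,0,4.5,0,0,0],[0,0,5.8,0,0,0],[0,0,6.5,0,0,0],[0,0,6.9,0,0,0],[0,0,6.9,0,0,0]]';python3 -m jog '[[0,0,0,0,0,0],[0,0,0,0,0,0],[0,0,0,0,0,0],[0,0,0,0,0,0]]' 0 20;  python3 -c "
from h import *
q=ray((150+512.5/2.2-.5,130+242.5/2.2-.5),.09);print(q)
g=np.array([.5446,.0197])
rows([(g[0],g[1]+.012,.094,np.pi/2)])"
```

```text
time_s: 7.35
ee_pos: [0.5821, -0.0944, 0.2936]
eef_rot: [-3.142, 0.0, 1.487]
force: [0.4, -0.3, 0.6]
grip_width: 0.0386
grip_force: 0.0
time_s: 7.75
ee_pos: [0.5821, -0.0944, 0.2942]
eef_rot: [3.141, 0.0, 1.487]
force: [-0.8, 0.7, 4.2]
grip_width: 0.0241
grip_force: 19.8
[0.54401783 0.0193993  0.09      ]
[12.25, -4.8, 0.12, 0.0, 0.0, -0.08]
```

```bash
python3 -m jog '[[1.5,-0.6,0,0,0,-0.01],[3.0,-1.2,0,0,0,-0.02],[4.5,-1.8,0,0,0,-0.03],[6.2,-2.4,0,0,0,-0.04],[7.8,-3.0,0,0,0,-0.05],[9.3,-3.6,0,0,0,-0.06],[10.8,-4.2,0,0,0,-0.08],[12.2,-4.8,0,0,0,-0.08]]';python3 -m jog '[[0,0,0,0,0,0],[0,0,0,0,0,0]]'; python3 -m jog '[[0,0,0,0,0,0],[0,0,0,0,0,0],[0,0,0,0,0,0],[0,0,-3,0,0,0],[0,0,-6,0,0,0],[0,0,-10,0,0,0],[0,0,-13,0,0,0]]' 36; python3 -c "
from h import *
rows([(.5013,.3092,.2,np.pi/2-.02)])"
```

```text
time_s: 8.55
ee_pos: [0.544, 0.0324, 0.2942]
eef_rot: [3.14, 0.0, 1.568]
force: [1.4, -3.7, 5.1]
grip_width: 0.024
grip_force: 19.8
time_s: 8.75
ee_pos: [0.544, 0.0328, 0.2942]
eef_rot: [3.141, -0.001, 1.568]
force: [-2.3, 4.4, 6.9]
grip_width: 0.0234
grip_force: 19.8
time_s: 9.45
ee_pos: [0.5442, 0.0313, 0.4258]
eef_rot: [3.14, 0.0, 1.567]
force: [0.8, 0.9, -0.3]
grip_width: 0.0341
grip_force: 0.0
[27.78, -4.41, 2.67, 0.0, -0.0, 0.02]
```

```bash
python3 -m jog '[[27.8,-4.4,0,0,0,0.02],[27.8,-4.4,0,0,0,0.02],[27.8,-4.4,0,0,0,0.02],[27.8,-4.4,0,0,0,0.02],[27.8,-4.4,0,0,0,0.02],[27.8,-4.4,0,0,0,0.02],[27.8,-4.4,0,0,0,0.02],[27.8,-4.4,0,0,0,0.02]]' 60; python3 -c "
from h import *
from station import ctrl
rows([(.5013,.3092,.1,np.pi/2-.02),(.5013,.3092,.016,np.pi/2-.02)])
i=ctrl.camera('top')['img'];cv2.imwrite('pics/top2.png',i)
cv2.imwrite('pics/e.png',cv2.convertScaleAbs(cv2.resize(i[195:285,335:455],None,fx=6,fy=6,interpolation=cv2.INTER_CUBIC),alpha=1.3))
"
```

```text
time_s: 10.25
ee_pos: [0.5014, 0.3096, 0.4232]
eef_rot: [-3.141, 0.001, 1.548]
force: [-0.1, -0.7, -0.1]
grip_width: 0.0567
grip_force: 0.0
[-0.04, -0.0, 12.42, -0.0, 0.0, -0.0]
[-0.03, 0.0, 20.82, -0.0, 0.0, -0.0]
```

View pics/e.png

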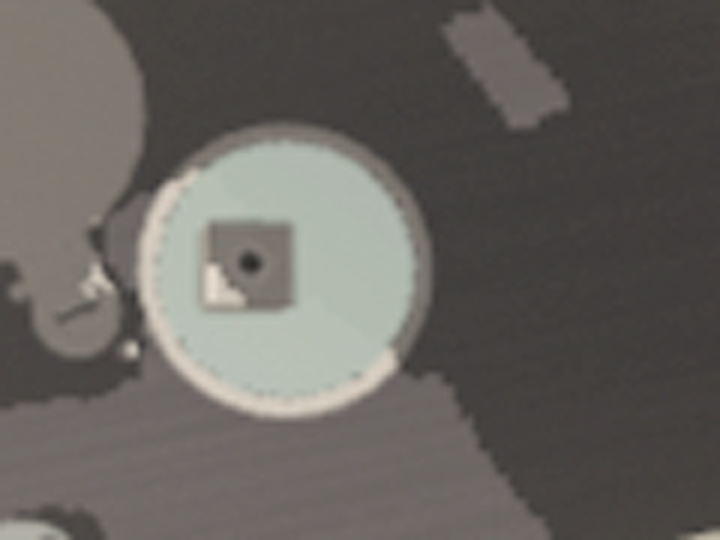

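The short block stands squarely on the glass, with its hole at crop (250,263) and the glass centre at about (287,270). Now the tall block.

```bash
python3 -c "
from h import *
E=lambda x,y:((x+.5)/6-.5+335,(y+.5)/6-.5+195)
print('glass',ray(E(287,270),.09),'short',ray(E(250,263),.115))"
python3 -m jog '[[0,0,5,0,0,0],[0,0,10,0,0,0],[0,0,14,0,0,0],[0,0,17,0,0,0],[0,0,19,0,0,0],[0,0,20,0,0,0],[0,0,20.7,0,0,0],[0,0,20.7,0,0,0]]'
python3 -m jog '[[0,0,0,0,0,0],[0,0,0,0,0,0],[0,0,0,0,0,0],[0,0,0,0,0,0],[0,0,0,0,0,0],[0,0,0,0,0,0]]' 0 25
```

```text
glass [0.5442692 0.0194628 0.09     ] short [0.54406493 0.03292003 0.115     ]
time_s: 11.1
ee_pos: [0.5018, 0.309, 0.2167]
eef_rot: [-3.142, 0.0, 1.546]
force: [0.9, -0.4, 0.3]
grip_width: 0.0564
grip_force: 0.0
time_s: 11.7
ee_pos: [0.5016, 0.3095, 0.217]
eef_rot: [3.141, -0.0, 1.547]
force: [-0.3, -0.8, 3.9]
grip_width: 0.0238
grip_force: 24.8
```

```bash
python3 -m jog '[[0,0,-4,0,0,0],[0,0,-8,0,0,0],[0,0,-12,0,0,0],[0,0,-15,0,0,0],[0,0,-15,0,0,0]]'; python3 -m jog '[[-5,0.6,0,0,0,0],[-10,1.2,0,0,0,0],[-15,1.8,0,0,0,0],[-20,2.4,0,0,0,0],[-25,3,0,0,0,0],[-30,3.6,0,0,0,0],[-34,4,0,0,0,0],[-35.2,4.2,0,0,0,-0.02]]'; python3 -m jog '[[0,0,0,0,0,0],[0,0,0,0,0,0]]'; python3 -c "
from h import *
rows([(.544,-.043,.1,1.568)])"
```

```text
time_s: 12.2
ee_pos: [0.5017, 0.3096, 0.3709]
eef_rot: [3.136, -0.003, 1.547]
force: [-0.4, -0.4, -1.3]
grip_width: 0.0239
grip_force: 24.8
time_s: 13.0
ee_pos: [0.5349, -0.047, 0.3653]
eef_rot: [-3.14, 0.0, 1.564]
force: [-0.3, -0.3, -1.1]
grip_width: 0.024
grip_force: 24.8
time_s: 13.2
ee_pos: [0.535, -0.043, 0.3658]
eef_rot: [-3.14, -0.0, 1.566]
force: [0.6, 1.4, -2.1]
grip_width: 0.0238
grip_force: 24.8
[0.0, 0.91, 6.67, -0.0, -0.0, -0.0]
```

```bash
python3 -m jog '[[0,0.9,2,0,0,0],[0,0.9,3.5,0,0,0],[0,0.9,5,0,0,0],[0,0.9,6,0,0,0],[0,0.9,6.3,0,0,0],[0,0.9,6.5,0,0,0],[0,0.9,6.5,0,0,0],[0,0.9,6.5,0,0,0]]'; python3 -m jog '[[0,0,0.1,0,0,0],[0,0,0.1,0,0,0]]';  python3 -m jog '[[0,0,0.1,0,0,0],[0,0,0.1,0,0,0]]'
```

```text
time_s: 14.0
ee_pos: [0.5442, -0.0435, 0.3022]
eef_rot: [3.141, 0.0, 1.567]
force: [0.3, 0.4, -1.9]
grip_width: 0.0237
grip_force: 24.8
time_s: 14.2
ee_pos: [0.5441, -0.0436, 0.3008]
eef_rot: [3.141, 0.0, 1.567]
force: [-0.4, -0.5, -1.3]
grip_width: 0.0239
grip_force: 24.8
time_s: 14.4
ee_pos: [0.5441, -0.0435, 0.2996]
eef_rot: [-3.141, -0.0, 1.567]
force: [0.5, 0.1, -2.3]
grip_width: 0.0235
grip_force: 24.8
```

```bash
python3 -m jog '[[0,0,0.1,0,0,0],[0,0,0.1,0,0,0]]';  python3 -m jog '[[0,0,0.05,0,0,0],[0,0,0.05,0,0,0]]'
```

```text
time_s: 14.6
ee_pos: [0.5441, -0.0436, 0.2989]
eef_rot: [3.141, 0.0, 1.567]
force: [-2.0, -0.3, 2.9]
grip_width: 0.0239
grip_force: 24.8
time_s: 14.8
ee_pos: [0.5441, -0.0436, 0.2989]
eef_rot: [3.141, 0.0, 1.567]
force: [-4.3, 0.5, 7.7]
grip_width: 0.0235
grip_force: 24.8
```

```bash
python3 -m jog '[[0,0,0,0,0,0],[0,0,0,0,0,0],[0,0,0,0,0,0],[0,0,0.35,0,0,0],[0,0,0.35,0,0,0]]' 34; python3 -m jog '[[0,0,0,0,0,0],[0,0,0,0,0,0],[0,0,0,0,0,0],[0,0,0,0,0,0]]' 0 20; python3 -m jog '[[1,0,0,0,0,0],[2,0,0,0,0,0],[3,0,0,0,0,0],[3.6,0,0,0,0,0],[4,0,0,0,0,0],[4.4,0,0,0,0,0],[4.7,0,0,0,0,0],[4.9,0,0,0,0,0]]'; python3 -m jog '[[0.1,0,0,0,0,0],[0.2,0,0,0,0,0],[0.3,0,0,0,0,0],[0.3,0,0,0,0,0]]'; python3 -m jog '[[0,0,0,0,0,0],[0,0,0,0,0,0],[0,0,0,0,0,0],[0,0,-3,0,0,0],[0,0,-6,0,0,0],[0,0,-9,0,0,0],[0,0,-12,0,0,0]]' 34; python3 -c "
from h import *
rows([(.4532,.0965,.2,np.pi/2)])"
```

```text
time_s: 15.3
ee_pos: [0.544, -0.0435, 0.294]
eef_rot: [-3.141, -0.0, 1.567]
force: [0.8, 0.2, 0.4]
grip_width: 0.0323
grip_force: 0.0
time_s: 15.7
ee_pos: [0.5441, -0.0435, 0.2946]
eef_rot: [-3.141, -0.0, 1.567]
force: [0.1, -0.8, -2.0]
grip_width: 0.0239
grip_force: 19.9
time_s: 16.5
ee_pos: [0.5443, 0.0056, 0.2946]
eef_rot: [3.142, 0.0, 1.567]
force: [-0.0, 0.2, -1.6]
grip_width: 0.0239
grip_force: 19.9
time_s: 16.9
ee_pos: [0.5443, 0.0085, 0.2946]
eef_rot: [-3.142, -0.0, 1.567]
force: [0.1, 0.7, -1.4]
grip_width: 0.0238
grip_force: 19.9
time_s: 17.6
ee_pos: [0.5441, 0.0085, 0.416]
eef_rot: [3.141, 0.0, 1.567]
force: [0.7, -0.0, -0.5]
grip_width: 0.0319
grip_force: 0.0
[8.77, -9.13, 1.7, 0.0, 0.0, -0.0]
```

```bash
python3 -m jog '[[5,-3,0,0,0,0],[10,-6,0,0,0,0],[15,-9,0,0,0,0],[20,-9.1,0,0,0,0],[22,-9.1,0,0,0,0],[22,-9.1,0,0,0,0]]' 0; python3 -c "
from h import *
from station import ctrl
i=ctrl.camera('top')['img'];cv2.imwrite('pics/top3.png',i)
a=cv2.convertScaleAbs(cv2.resize(i[210:270,350:410],None,fx=9,fy=9,interpolation=cv2.INTER_CUBIC),alpha=1.3)
cv2.imwrite('pics/f.png',a)
"
```

```text
time_s: 18.2
ee_pos: [0.4531, 0.2324, 0.4148]
eef_rot: [3.141, -0.001, 1.571]
force: [-0.1, -1.2, 0.7]
grip_width: 0.0005
grip_force: 0.0
```

View pics/f.png

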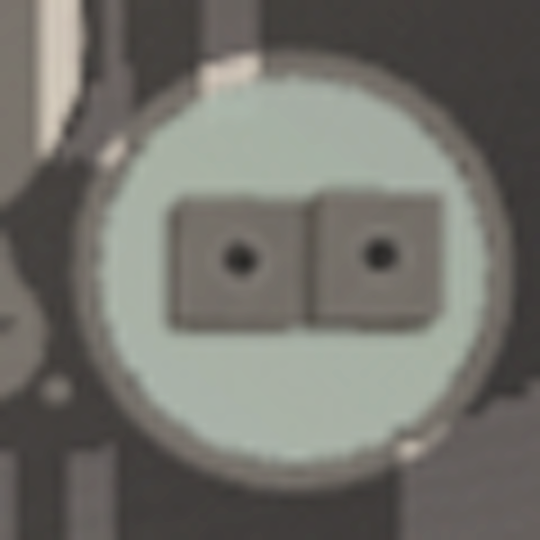

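The two blocks stand square on the glass, with holes at crop (240,260) and (380,254). There may be a thin gap between them, so I'll measure it.

```bash
python3 -c "
from h import *
F=lambda x,y:((x+.5)/9-.5+350,(y+.5)/9-.5+210)
s=ray(F(240,260),.115);t=ray(F(380,254),.125);g=ray(F(295,270),.09)
print(s,t,g,np.linalg.norm((s-t)[:2]),np.linalg.norm((s-g)[:2]),np.linalg.norm((t-g)[:2]))
a=ray(F(178,260),.115),ray(F(302,260),.115);print('short y',a[0][1],a[1][1]);b=ray(F(317,254),.125),ray(F(443,254),.125);print('tall y',b[0][1],b[1][1])
rows([(s[0],t[1]-.03,.2,np.pi/2)])"
```

```text
[0.54401756 0.03296762 0.115     ] [0.54426625 0.0078986  0.125     ] [0.54431763 0.01960739 0.09      ] 0.025070249993358443 0.013363596675812625 0.011708901926654731
short y 0.044665780976154104 0.021268547784913966
tall y 0.01966887120746147 -0.003872596066762962
[-25.26, 9.05, 1.56, -0.0, -0.0, -0.0]
```

The middles are 25.1 mm apart, which is within tolerance, but a gap of about 1 mm remains. I'll regrip the tall block and close it.

```bash
python3 -m jog '[[-5,4,0,0,0,0],[-10,8,0,0,0,0],[-15,9.1,0,0,0,0],[-20,9.1,0,0,0,0],[-22.4,9.1,0,0,0,0],[-22.4,9.1,0,0,0,0],[-22.4,9.1,0,0,0,0]]' 36; python3 -c "
from h import *
rows([(.5443,.0085,.15,1.567),(.5443,.0085,.0956,1.567)])"
```

```text
time_s: 18.95
ee_pos: [0.5442, 0.0026, 0.4146]
eef_rot: [-3.141, -0.0, 1.563]
force: [0.4, -0.1, 0.3]
grip_width: 0.0337
grip_force: 0.0
[0.59, 0.01, 6.56, -0.0, -0.0, -0.0]
[0.59, 0.01, 12.0, -0.0, -0.0, -0.0]
```

```bash
python3 -m jog '[[0.5,0,3,0,0,0],[0.5,0,6,0,0,0],[0.5,0,6.5,0,0,0],[0.5,0,6.5,0,0,0]]'; python3 -c "
from h import *
rows([(.5443,.008,.0956,1.567)])"
```

```text
time_s: 19.35
ee_pos: [0.5443, 0.0101, 0.3497]
eef_rot: [-3.141, -0.0, 1.568]
force: [0.1, -0.5, -0.2]
grip_width: 0.0339
grip_force: 0.0
[-0.21, 0.0, 5.51, -0.0, -0.0, 0.0]
```

```bash
python3 -m jog '[[-0.2,0,2,0,0,0],[-0.2,0,3.5,0,0,0],[-0.2,0,4.7,0,0,0],[-0.2,0,5.3,0,0,0],[-0.2,0,5.5,0,0,0],[-0.2,0,5.5,0,0,0]]'; python3 -m jog '[[0,0,0,0,0,0],[0,0,0,0,0,0],[0,0,0,0,0,0]]' 0 15; python3 -m jog '[[0.05,0,0,0,0,0],[0.1,0,0,0,0,0],[0.15,0,0,0,0,0],[0.18,0,0,0,0,0],[0.18,0,0,0,0,0]]'; python3 -m jog '[[0,0,0,0,0,0],[0,0,0,0,0,0],[0,0,0,0,0,0],[0,0,-3,0,0,0],[0,0,-6,0,0,0],[0,0,-9,0,0,0],[0,0,-12,0,0,0]]' 34;  python3 -m jog '[[5,-3,0,0,0,0],[10,-6,0,0,0,0],[15,-9,0,0,0,0],[20,-9.1,0,0,0,0],[22,-9.1,0,0,0,0],[22,-9.1,0,0,0,0]]' 0; python3 -c "
from h import *
from station import ctrl
i=ctrl.camera('top')['img'];cv2.imwrite('pics/top4.png',i)
a=cv2.convertScaleAbs(cv2.resize(i[210:270,350:410],None,fx=9,fy=9,interpolation=cv2.INTER_CUBIC),alpha=1.3)
cv2.imwrite('pics/g.png',a)
rows([(.4532,.0965,.2,np.pi/2)])
"
```

```text
time_s: 19.95
ee_pos: [0.5445, 0.0076, 0.2952]
eef_rot: [3.141, 0.0, 1.567]
force: [-0.0, -0.6, 0.4]
grip_width: 0.0343
grip_force: 0.0
time_s: 20.25
ee_pos: [0.5444, 0.0075, 0.2953]
eef_rot: [3.141, 0.0, 1.567]
force: [-0.7, 0.7, 4.7]
grip_width: 0.024
grip_force: 15.0
time_s: 20.75
ee_pos: [0.5445, 0.009, 0.2953]
eef_rot: [3.14, 0.001, 1.567]
force: [-0.7, -4.3, 4.7]
grip_width: 0.0236
grip_force: 15.0
time_s: 21.45
ee_pos: [0.5442, 0.0094, 0.4157]
eef_rot: [-3.141, -0.0, 1.567]
force: [0.1, -0.6, 0.1]
grip_width: 0.0318
grip_force: 0.0
time_s: 22.05
ee_pos: [0.4531, 0.2333, 0.4145]
eef_rot: [-3.141, -0.001, 1.571]
force: [0.4, 0.4, 0.8]
grip_width: 0.0008
grip_force: 0.0
[-13.49, -0.03, 1.54, -0.0, 0.0, -0.0]
```

View pics/g.png

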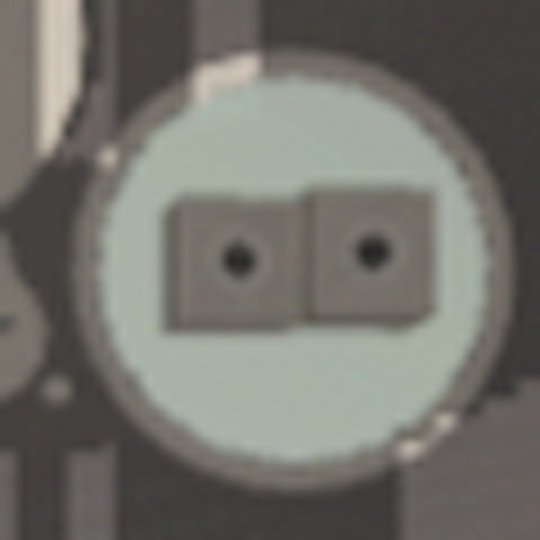

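The blocks now touch: holes at (239,260) and (373,252), about 24 mm apart, and I felt −4.3 N of contact on closing. Now the button.

```bash
python3 -m jog '[[-5,0,1,0,0,0],[-9,0,1.5,0,0,0],[-12,0,1.5,0,0,0],[-13.5,0,3,0,0,0],[-13.5,0,5,0,0,0],[-13.5,0,7,0,0,0],[-13.5,0,8,0,0,0],[-13.5,0,8,0,0,0]]'; python3 -c "
from h import *
rows([(.4532,.0965,.115,np.pi/2)])"
```

```text
time_s: 22.9
ee_pos: [0.4536, 0.094, 0.3337]
eef_rot: [-3.139, 0.0, 1.566]
force: [0.3, -1.3, 0.4]
grip_width: 0.0004
grip_force: 0.0
[0.25, -0.03, 1.97, -0.0, 0.0, -0.0]
```

```bash
python3 -m jog '[[0,0,0.5,0,0,0],[0,0,1,0,0,0],[0,0,1.5,0,0,0],[0,0,1.5,0,0,0]]'; python3 -m jog '[[0,0,0.2,0,0,0],[0,0,0.2,0,0,0]]'; python3 -m jog '[[0,0,0.2,0,0,0],[0,0,0.2,0,0,0]]'; python3 -m jog '[[0,0,0.2,0,0,0],[0,0,0.2,0,0,0]]'
```

```text
time_s: 23.3
ee_pos: [0.4536, 0.0947, 0.3192]
eef_rot: [-3.141, 0.0, 1.567]
force: [1.0, 0.5, -0.4]
grip_width: 0.0004
grip_force: 0.0
time_s: 23.5
ee_pos: [0.4537, 0.0947, 0.3176]
eef_rot: [-3.142, 0.0, 1.567]
force: [0.6, 0.7, -0.3]
grip_width: 0.0003
grip_force: 0.0
time_s: 23.7
ee_pos: [0.4536, 0.0947, 0.3155]
eef_rot: [-3.141, 0.0, 1.567]
force: [-0.5, 0.1, 0.4]
grip_width: 0.0004
grip_force: 0.0
time_s: 23.9
ee_pos: [0.4536, 0.0947, 0.3134]
eef_rot: [-3.141, 0.0, 1.567]
force: [1.0, -0.3, 0.5]
grip_width: 0.0006
grip_force: 0.0
```

```bash
for k in 1 2 3 4; do :; done; python3 -m jog '[[0.1,0,0.2,0,0,0],[0.1,0,0.2,0,0,0]]'; python3 -m jog '[[0,0,0.2,0,0,0],[0,0,0.2,0,0,0]]'; python3 -m jog '[[0,0,0.2,0,0,0],[0,0,0.2,0,0,0]]'; python3 -m jog '[[0,0,0.2,0,0,0],[0,0,0.2,0,0,0]]'
```

```text
time_s: 24.1
ee_pos: [0.4537, 0.0958, 0.3115]
eef_rot: [3.141, -0.0, 1.567]
force: [-0.1, -1.1, 0.0]
grip_width: 0.0008
grip_force: 0.0
time_s: 24.3
ee_pos: [0.4537, 0.0957, 0.3096]
eef_rot: [3.141, -0.0, 1.567]
force: [0.1, 0.6, 2.6]
grip_width: 0.0005
grip_force: 1.2
time_s: 24.5
ee_pos: [0.4537, 0.0957, 0.3076]
eef_rot: [3.141, -0.0, 1.567]
force: [-0.6, 1.0, 3.3]
grip_width: 0.0005
grip_force: 1.8
time_s: 24.7
ee_pos: [0.4537, 0.0957, 0.3056]
eef_rot: [3.141, -0.0, 1.567]
force: [-0.0, 1.7, 5.3]
grip_width: 0.0008
grip_force: 2.3
```

```bash
python3 -m jog '[[0,0,0.1,0,0,0],[0,0,0.15,0,0,0],[0,0,0.15,0,0,0],[0,0,0.15,0,0,0]]'; python3 -m jog '[[0,0,-1,0,0,0],[0,0,-4,0,0,0],[0,0,-8,0,0,0],[5,0,-10,0,0,0],[10,0,-10,0,0,0],[14,0,-10,0,0,0],[14,0,-10,0,0,0],[14,0,-10,0,0,0]]'; python3 -c "
from h import *
from station import ctrl
i=ctrl.camera('top')['img']
cv2.imwrite('pics/j.png',cv2.convertScaleAbs(cv2.resize(i[160:320,290:490],None,fx=3.75,fy=3.75,interpolation=cv2.INTER_CUBIC),alpha=1.6))
"
```

```text
time_s: 25.1
ee_pos: [0.4537, 0.0957, 0.3052]
eef_rot: [3.141, -0.0, 1.567]
force: [-6.0, 0.1, 17.8]
grip_width: 0.0006
grip_force: 8.9
time_s: 25.9
ee_pos: [0.454, 0.236, 0.4036]
eef_rot: [-3.141, 0.001, 1.569]
force: [-0.7, -0.9, 0.5]
grip_width: 0.0003
grip_force: 0.0
```

View pics/j.png

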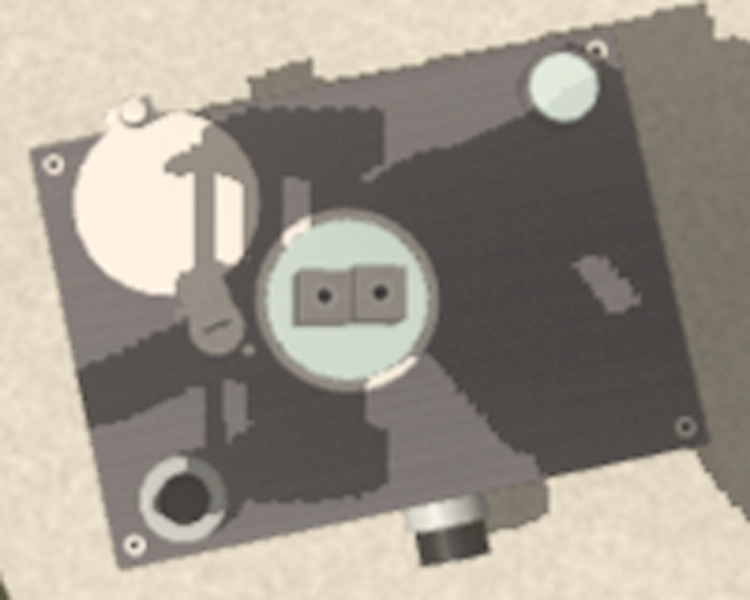

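The final view shows the cover open (post at (135,110)). Both blocks stand together on the glass at (324,296) and (380,292), the ring flat is unmoved at (564,88), and the arm is clear. The button reached its bottom, with the force rising to 17.8 N.

```bash
python3 -c "
from station import ctrl
print(ctrl.hand_in())"
```

```text
the job is handed in; nothing more can be done
None
```

I handed the job in at about 26 s: the cover is open, both blocks stand side against side on the glass, the measure button was pressed to its bottom and released, and the last view of the viewer showed the ring flat unmoved; no verdict came back, and I took no last look at the tray gauges.

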